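# Nip up the hold-down nut of an embroidery-hoop stand with an adjustable wrench

### The job

The nut that holds the embroidery-hoop stand to the bench has worked loose, and the adjustable wrench lying around it is open too wide. Roll the wrench's worm (do not push the jaw itself) until the jaws just fit the nut, then use the wrench to tighten the nut clockwise, seen from above, by about one flat (60 degrees); leave the wrench lying flat on the nut, still fitting it. Do not turn the nut with your fingers, and leave the sewing things around it where they are.

Things in the scene. Friction and masses are not known exactly. Their poses are not given: they have to be found in the camera images.
- stand: Fixed hoop stand: a wooden foot board 14 mm thick (own x -165 to +65, y -250 to +170 mm). Origin: on the bench, straight below the nut's axis. At x +30, y +130 stands a post, radius 11 mm, 150 mm high, ball on top; from it an empty wooden hoop, radius 100 mm, leans outward, centre at x +30, y +265, z +214 mm. The rest is low.
- nut: Plain steel hexagon nut, 30 mm across flats, 34.6 mm across corners, 16 mm high, axis upright, on the foot board. Origin: on its axis at its underside, 14 mm above the bench. A stud of radius 10 mm ends 1.5 mm above its top. At the start two flats are parallel, within 5 degrees, to the wrench's jaws.
- nut_turn (a joint): Angle of the nut about its upright axis, rad: 0 at the start, growing clockwise seen from above (tightening). Turning it takes a steady 0.15 N m; it stays where it is left.
- wrench: Steel adjustable wrench, 231 mm long, about 0.44 kg, loose, lying flat on the foot board, jaws around the nut. Its x points from handle to jaw mouth, y from moving to fixed jaw, z up. Origin: underside, handle's centre line; with the jaws snug it is the nut's centre, within 4 mm. Head and jaws 16 mm thick, x -70 to +17, y -42 to +31 mm; throat behind the nut at x -21 mm.
- handle (a point): Point in the middle of the wrench handle: x -140, y 0, z +6 mm in the wrench's frame, a good place to push. The handle is 22 mm wide, 12 mm thick, x -100 to -195 mm, with a round end of radius 14 mm. At the start it points roughly to the robot's right (-y); tightening swings it towards the robot. With the jaws over 35 mm apart the wrench slips round the nut.
- worm (a joint): Angle of the wrench's worm, rad. Stroking its crown along the wrench's x towards the nut makes it grow and closes the jaws by 1.4 mm per rad; the other way opens them. About 2 N of drag at the crown rolls it (press with 5 to 10 N); it stays where left. Jaw opening = 42 mm - 1.4 mm x angle: 36 to 40 mm at the start; about 8.5 rad when snug on the nut, where it stops.
- worm_center (a point): Centre of the worm: x -45.5, y -7, z +12.5 mm in the wrench's frame. The worm is a knurled steel roller, radius 10.5 mm, 22 mm long, set in the wrench's head, its axis along the wrench's y; its crown is 23 mm above the wrench's underside, 7 mm proud of the head.
- jaw: The wrench's moving jaw, on the -y side of the nut, driven only by the worm. Its own axes are parallel to the wrench's.
- jaw_face (a point): Middle of the moving jaw's gripping face, 8 mm above the wrench's underside. Its y in the wrench's frame is -15 mm when the jaws are 30 mm apart, -25 mm when 40 mm apart.
- fixed_face (a point): Middle of the fixed jaw's gripping face: x 0, y +15, z +8 mm in the wrench's frame.
- thimble: Steel thimble, 21 mm across, 24 mm high, standing on the foot board beyond the nut. Origin under its centre. Leave alone.
- scissors: Embroidery scissors with brass bows, 210 mm long, lying on the bench to the robot's left. Origin under the pivot. Leave alone.
- spool_tall: Wooden thread spool, 38 mm across, 52 mm high, standing beyond the stand. Origin under its centre. Leave alone.
- spool_short: Wooden thread spool, 48 mm across, 34 mm high, standing beyond the stand. Origin under its centre. Leave alone.
- button_jar: Glass jar, 60 mm across, 75 mm high, standing to the right, far. Origin under its centre. Leave alone.
- needle_tin: Flat aluminium tin, 90 x 55 x 18 mm, lying to the right, near. Origin under its centre. Leave alone.
- floss_card: White card for floss with a row of five holes, 200 x 65 x 5 mm, lying to the right of the stand. Origin under its centre. Leave alone.
Things that resemble listed ones, but are neither listed nor needed, are in the scene too. Several things have the shape of the wrench; the one meant has the colours described above.

How it is judged:
By the outcome, as a careful person would: the job done as asked, in the order asked, and still so for the second after the job is handed in, with the robot touching nothing.
It also fails if it takes over 72 s, if anything falls off the work surface, if the arm or the gripper's body presses on something with over 40 N, if the wrist force passes 120 N, or if a joint passes its speed limit or range.

### The arm

A 7-joint arm with a two-finger parallel gripper is mounted at the origin on the work surface. World frame = base frame: x ahead of the robot, y to its left, z up, the work surface at z = 0. Lengths are in m, angles in rad, forces in N, time in s.
With the tool pointing down it reaches from about 0.425 to 0.925 m from the base axis. Payload 6.8 kg.
Tool frame: the origin (TCP) lies on the centre line of the jaws, within the pads' length; the fingertips stand 11 mm ahead of it and the grasp point (between the pads) lies 8 mm behind it; z points along the fingers, x is the direction in which the jaws open and shut, and the axes are right-handed (so a half turn about z gives the same grasp; the last joint's range is limited). The gripper opens to 85 mm and grips with 20 to 120 N. Pads are 22 mm wide; open, the fingers measure 114 mm over their backs; the gripper's body (76 mm by 85 mm) begins 54 mm behind the grasp point. The pads swing forward as they close: fully open they stand 13 mm farther back than shut.
Start: joints at [1.097, 0.477, 0.022, 1.555, -0.011, 1.109, -0.083], TCP at [0.241, -0.63, 0.242] pointing down, gripper open.
Joint ranges: [-2.96, 2.96], [-0.34, 2.1], [-1.41, 1.46], [0.24, 2.44], [-1.37, 4.51], [0.17, 1.92], [-2.96, 2.96]. Speed limits (rad/s): [2.39, 2.39, 3.14, 3.14, 3.14, 3.14, 3.14].

### API

Orientations are given as a rotation vector (axis times angle).
In Python, from rig import manip, cams gives the robot as it stands.
- The arm moves only by the tool apply_moves, never from a script. Its argument "motion" is text: rows parted by semicolons, each of 7 numbers parted by spaces: the opening, from -1 (shut) to 1 (fully open), then the shift along the tool's x, y, z in m, then the turn, a rotation vector about the tool's x, y, z in rad. In form: fingers dx dy dz ax ay az; .... A call has 1 to 12 rows; each row shifts and turns the commanded pose from where the row before left it, along the tool's axes as they then stand; what a row does not reach is not made up. A row lasts 1/12 s, in which the tool goes at most 41.7 mm and 7.16 degrees, less where a joint would pass 70% of its speed; a pose out of reach is approached as far as the arm can. A call is refused whole if a number of a shift passes 0.0417 or a number of a turn 0.125, either way. A call with a gripper value outside its range is refused whole. The fingers move at their own pace and stop on an object; "squeeze" is the grip in N (left out, the last holds). Time passes only in rows, so rows that do not move let the fingers close. It gives the time, the measured TCP pose, the force and the opening at its end, in the units of the state.
- manip.get_obs(): the state, without advancing time (a new reading comes with each control period).
- cams.camera(name): name is "side" or "top"; returns a dict with "frame" (480x640x3 uint8, blue, green, red), "z_map" (480x640 float32, m along the optical axis (not along the pixel's ray), 0 where there is no reading), "intrinsics" (3x3 intrinsics, pixels), "k1" (the pictures are not rectified: a ray, as slopes to the right and down, at radius r is drawn at 1 + k1 r^2 times it, then the intrinsics apply), "eye" and "attitude" of the camera in the world. Camera axes: x right, y down, z forward; pixel columns grow to the right and rows downward; lengths in m; the calibration is good to about 2 mm. A picture is of the moment at which its call begins.
- manip.hand_in(): hands the job in, once; it reports no verdict.
Trained networks look in a picture, given as the dict that the camera call returned (one of the last four; its "shot" number tells which), for a name from the list of things; names that differ only in an ending like _2 or _b are one class to them, and where a whole thing is asked for, a point or a joint stands for the part that bears it (a point fixed in the world has none). Each returns a list of dicts, best first, with "p" (0 to 1); they miss things now and then, are a little off and sometimes report something else, mostly with a low value. They report only what shows in the picture. A call takes as long as a camera call. They do not tell look-alikes from the thing itself.
- cams.boxes_of(name, picture): "extent" ([left, top, width, height] as shares, 0 to 1, of the picture: columns of its width, rows of its height, round what is visible of it).
- cams.mark_of(name, picture): "xy" ([column, row] as shares, 0 to 1, of the picture: columns of its width, rows of its height: a listed point, or the origin of a listed thing).
The state is a dict: "clock": time; "joint_positions": joint angles; "dq": joint speeds; "joint_efforts": joint torques, N m; "tcp_pos": TCP position; "tcp_rot": TCP orientation; "force": force on the tool from outside, world axes, zero at the start; "torque": the same for the moment, N m; "gripper_width": opening from 0.0 (shut) to 1.0 (fully open).
Only numpy, scipy, OpenCV 4.12 (cv2) and the standard library are available. Lean on these libraries where they do the work, as an engineer would, in place of code of your own. Each camera call takes 0.05 s, during which the arm holds its last target.

## Working session

There is one attempt and no reset: what is moved stays moved. The work goes in short steps, Python scripts to look and compute and a tool call to move; the robot and the scene stay as the last step left them, time stands still between calls to the robot, and variables do not carry over. Pictures are saved under pics/ and viewed, and the job is handed in when it is done.

Besides the shell and the picture viewer there is one more tool, called after ">>>" by a JSON object that holds its "op" and its "data". apply_moves: Moves the arm, as the interface text tells. Its arguments: {"type":"object","properties":{"motion":{"type":"string"},"squeeze":{"type":"number"}},"required":["motion"]}

```bash
mkdir -p pics; ls
cat > h.py <<'E'
import numpy as np, cv2
from rig import manip, cams
def pix2ray(c,uv):
    K=np.array(c["intrinsics"]);d=np.array([c["k1"],0,0,0,0],float)
    p=cv2.undistortPoints(np.array(uv,float).reshape(-1,1,2),K,d).reshape(-1,2)
    return p
def R(c):
    a=np.array(c["attitude"],float)
    return a if a.shape==(3,3) else (cv2.Rodrigues(a)[0] if a.size==3 else a)
def at_depth(c,uv,z):
    p=pix2ray(c,uv); X=np.c_[p,np.ones(len(p))]*np.reshape(z,(-1,1))
    return X@R(c).T+np.array(c["eye"])
def at_height(c,uv,h):
    p=pix2ray(c,uv); D=np.c_[p,np.ones(len(p))]@R(c).T
    e=np.array(c["eye"]); return e+D*((h-e[2])/D[:,2:3])
def proj(c,P):
    Q=(np.atleast_2d(P)-np.array(c["eye"]))@R(c)
    s=Q[:,:2]/Q[:,2:]; s=s*(1+c["k1"]*(s**2).sum(1,keepdims=True))
    K=np.array(c["intrinsics"]); return np.c_[s[:,0]*K[0,0]+K[0,2],s[:,1]*K[1,1]+K[1,2]]
def cloud(c):
    h,w=c["z_map"].shape; v,u=np.mgrid[:h,:w]
    P=at_depth(c,np.c_[u.ravel(),v.ravel()],c["z_map"].ravel()); P[c["z_map"].ravel()==0]=np.nan
    return P.reshape(h,w,3)
E
python3 - <<'E'
from h import *
print(manip.get_obs())
for n in("side","top"):
    c=cams.camera(n); cv2.imwrite(f"pics/a_{n}.png",c["frame"])
    print(n,c["intrinsics"],c["k1"],c["eye"],c["attitude"])
    for k in("wrench","nut","worm_center","handle","jaw_face","fixed_face","thimble","stand"):
        print(k,[(np.round(np.array(m["xy"])*[640,480],1).tolist(),round(m["p"],2)) for m in cams.mark_of(k,c)])
E
```

```text
pics
{'clock': 0.0, 'joint_positions': array([ 1.09689008,  0.47781624,  0.02236632,  1.55645469, -0.01151483,
        1.10933495, -0.08309372]), 'dq': array([ 2.00654892e-03, -5.12580536e-04, -4.42115389e-04, -3.85552748e-04,
       -1.07421246e-03, -1.61954231e-04, -3.01165216e-05]), 'joint_efforts': array([-7.10499880e-04, -5.96453297e+01,  1.60793200e+00, -2.81196177e+01,
        1.24824891e-02,  9.36980650e-03,  2.33537810e-05]), 'tcp_pos': array([ 0.24121438, -0.62980159,  0.24131405]), 'tcp_rot': array([-2.58764888e+00,  1.77980471e+00,  2.55641475e-03]), 'force': array([-0.34699056, -0.69886703,  0.08357808]), 'torque': array([ 0.0428655 , -0.08321304, -0.00151717]), 'gripper_width': 0.9995610802096935}
side [[479.33813536   0.         326.30606589]
 [  0.         479.33813536 233.12406311]
 [  0.           0.           1.        ]] -0.12358895293298001 [ 0.35880847 -0.66366987  0.80628311] [-2.39036924  0.33463716 -0.1299419 ]
wrench [([194.2, 174.4], 0.83), ([358.6, 239.3], 0.82)]
nut [([358.5, 234.4], 0.46)]
worm_center [([193.7, 185.2], 0.61)]
handle [([189.5, 209.9], 0.8
[... 203 characters left out ...]
97), ([251.9, 134.1], 0.2)]
top [[582.89648862   0.         320.29394064]
 [  0.         582.89648862 239.28153428]
 [  0.           0.           1.        ]] -0.16619600233817908 [ 3.26641026e-01 -8.67491972e-04  1.55840294e+00] [-2.16390347  2.11557348 -0.14601486]
wrench [([208.5, 336.7], 0.95), ([318.8, 161.7], 0.69), ([326.1, 216.7], 0.61), ([383.2, 209.1], 0.6)]
nut []
worm_center [([221.6, 336.0], 0.45), ([346.6, 209.6], 0.43)]
handle [([256.5, 348.3], 0.98), ([384.8, 209.9], 0.71), ([328.2, 220.9], 0.28)]
jaw_face [([329.9, 210.0], 0.57), ([210.4, 324.9], 0.42)]
fixed_face [([330.7, 222.3], 0.94), ([206.2, 343.8], 0.56)]
thimble [([302.6, 203.4], 0.37)]
stand [([328.2, 217.2], 0.94)]
```

View pics/a_side.png

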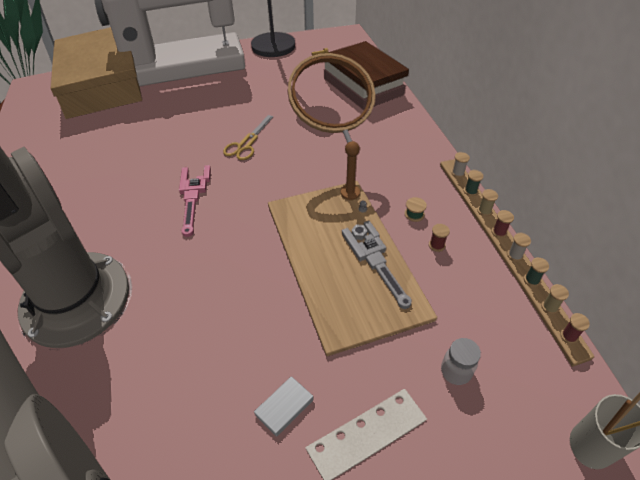

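View pics/a_top.png

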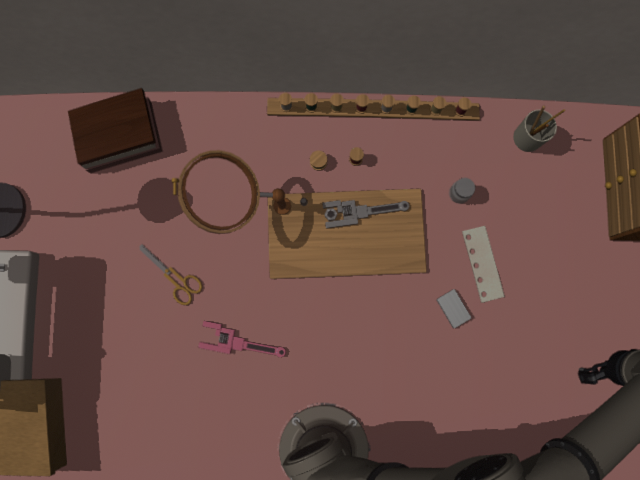

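Candidates with the wrench's shape are the grey steel one on the foot board (top 330–408, 213; side 345–408, 225–300) and a pink one on the bench (top 240,340; side 193,195). The grey one is steel and sits around the nut, so it is the one meant. I'll confirm it in an enlarged crop and measure.

Run:
```python
from h import *
S=cams.camera("side");T=cams.camera("top")
a=cv2.resize(S["frame"][200:320,325:425],None,fx=4,fy=4,interpolation=cv2.INTER_CUBIC)
b=cv2.resize(T["frame"][180:240,290:420],None,fx=3,fy=3,interpolation=cv2.INTER_CUBIC)
w=np.zeros((480,800,3),np.uint8);w[:480,:400]=a;w[:180,400:790]=b
cv2.imwrite("pics/b.png",w)
hs={"handle":.02,"worm_center":.0265,"jaw_face":.022,"fixed_face":.022,"nut":.014,"wrench":.014,"stand":0,"thimble":.014}
for n,c in(("S",S),("T",T)):
    for k,h in hs.items():
        for m in cams.mark_of(k,c)[:3]:
            uv=np.array(m["xy"])*[640,480]
            print(n,k,uv.round(1),round(m["p"],2),at_height(c,[uv],h)[0].round(4))
```

```text
S handle [189.1 214.1] 0.96 [0.2654 0.1591 0.02  ]
S handle [387.3 278.9] 0.88 [ 0.6392 -0.1392  0.02  ]
S handle [364.7 229.6] 0.36 [0.639  0.0021 0.02  ]
S worm_center [195.4 184.5] 0.51 [0.2898 0.2499 0.0265]
S worm_center [369.4 245.9] 0.42 [ 0.631  -0.0509  0.0265]
S jaw_face [366.5 227.9] 0.72 [0.6439 0.0041 0.022 ]
S jaw_face [205.4 174.7] 0.67 [0.3171 0.2848 0.022 ]
S fixed_face [350.5 235.3] 0.88 [ 0.6029 -0.0071  0.022 ]
S fixed_face [188.5 170.1] 0.86 [0.2772 0.3151 0.022 ]
S nut [359.9 206.2] 0.3 [0.6545 0.0805 0.014 ]
S wrench [195.2 174.2] 0.64 [0.2918 0.304  0.014 ]
S stand [359.2 237.5] 0.74 [ 6.265e-01 -4.000e-04  0.000e+00]
S stand [411.1 214.1] 0.48 [0.7677 0.0359 0.    ]
S thimble [359.3 205.7] 0.48 [0.6538 0.0825 0.014 ]
T handle [380.9 209.3] 0.81 [ 0.6398 -0.1426  0.02  ]
T handle [257.2 347.1] 0.67 [0.2656 0.1773 0.02  ]
T worm_center [347.4 211.5] 0.59 [ 0.6304 -0.0521  0.0265]
T worm_center [221.2 336.2] 0.53 [0.2912 0.2725 0.0265]
T jaw_face [329.6 209.3] 0.68 [ 0.6363 -0.0044  0.022 ]
T jaw_face [383.3 206.7] 0.3 [ 0.6466 -0.1487  0.022 ]
T fixed_face [331.9 221.6] 0.81 [ 0.6028 -0.0112  0.022 ]
T nut [329.1 221.9] 0.6 [ 0.6032 -0.0037  0.014 ]
T nut [329.9 212.6] 0.44 [ 0.6288 -0.0054  0.014 ]
T wrench [211.9 335.8] 0.72 [0.291  0.2996 0.014 ]
T wrench [332.7 220.9] 0.64 [ 0.6062 -0.0133  0.014 ]
T stand [330.  216.4] 0.8 [ 0.621  -0.0059  0.    ]
T thimble [301.9 201.5] 0.42 [0.6578 0.0711 0.014 ]
```

View pics/b.png

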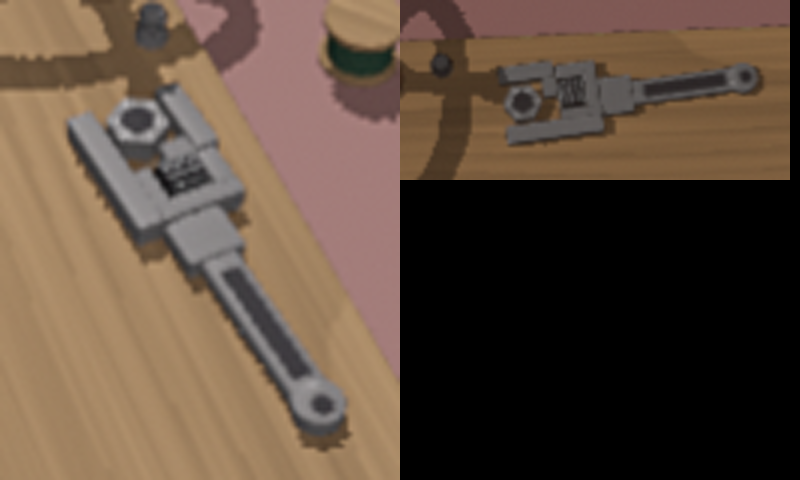

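Confirmed: the grey wrench lies around the nut, with its worm showing at top (347,211) and side (369,246). Next I'll refine its pose from depth.

```bash
cat >> h.py <<'E'
from scipy.optimize import least_squares
def pose(n, show=False, wc=(0.635,-0.06)):
    """edge-fit: wrench mask by height, compare with model footprint"""
    c=cams.camera(n); P=cloud(c); 
    return c,P
E
python3 - <<'E'
from h import *
for n in("side","top"):
    c=cams.camera(n);P=cloud(c)
    def patch(lo,hi,m=None):
        q=P[(P[...,0]>lo[0])&(P[...,0]<hi[0])&(P[...,1]>lo[1])&(P[...,1]<hi[1])]; return q
    b=patch((.5,-.2),(.58,.1)); print(n,"board z",np.median(b[:,2]).round(4))
    h=patch((.615,-.2),(.67,-.1)); z=h[:,2]; print("handle hist",np.histogram(z,bins=np.arange(0,.05,.004)))
    h=h[(z>.021)&(z<.034)]; m=h[:,:2].mean(0); u,s,v=np.linalg.svd(h[:,:2]-m); print("handle pts",len(h),m.round(4),v[0].round(3),np.degrees(np.arctan2(v[0,1],v[0,0])).round(1))
    w=patch((.59,-.08),(.67,.03)); w=w[w[:,2]>.022]
    print("head",len(w),w.min(0).round(4),w.max(0).round(4),np.sort(w[:,2])[-15:].round(4))
    k=w[w[:,2]>.0335]; print("worm crown pts",len(k),k.mean(0).round(4) if len(k) else '')
    # z map print
    if n=="top":
        sub=P[198:234,320:415,2]*1000
        for r in range(0,36): print(" ".join("%2d"%x if x==x else "--" for x in sub[r,::2]))
E
```

```text
side board z 0.0146
handle hist (array([  0,   0,   5, 363, 223,  42, 309, 144,   0,   0,   0,   0]), array([0.   , 0.004, 0.008, 0.012, 0.016, 0.02 , 0.024, 0.028, 0.032,
       0.036, 0.04 , 0.044, 0.048]))
handle pts 489 [ 0.6409 -0.1501] [ 0.18  -0.984] -79.7
head 943 [ 0.5903 -0.08    0.022 ] [0.6634 0.0183 0.041 ] [0.038  0.0381 0.0382 0.0383 0.0385 0.0386 0.0386 0.0387 0.0389 0.0389
 0.0389 0.0393 0.0395 0.0406 0.041 ]
worm crown pts 97 [ 0.6318 -0.0414  0.0358]
top board z 0.0133
handle hist (array([  3,  23, 115, 157, 107, 100, 134,  74,   9,   0,   0,   0]), array([0.   , 0.004, 0.008, 0.012, 0.016, 0.02 , 0.024, 0.028, 0.032,
       0.036, 0.04 , 0.044, 0.048]))
handle pts 289 [ 0.6414 -0.1501] [ 0.168 -0.986] -80.3
head 670 [ 0.59   -0.0783  0.0222] [0.6684 0.0288 0.0439] [0.0382 0.0386 0.0387 0.0391 0.0393 0.0401 0.0401 0.0407 0.0409 0.0414
 0.042  0.0421 0.0423 0.0437 0.0439]
worm crown pts 108 [ 0.626  -0.0387  0.036 ]
 8 11 10 13 15 19  7 17 14 18 17 12  9 15  8 11 22 15 15 13 10 14 17 15 15 15 13 13 10  9 12 11  6 14 11  7 16 16 18 14 25  8 11 11 14 13 21  9
11  7  9
[... 4331 characters left out ...]
7 14 11 14 12 12 13 18 18 18 10 10 20 21 10 15 16  3 12 14 18 14 14 17  8  9  8 16 14 13 14  7 10  2 11 15 12 10  8  9 13 11
15 14 12 14 11  8 10 18 12  6  5 21 12 10 19 13 19 12 11  9 16 16 12  8 13 15 13  6 14 15 10 17 15 14 11 10 19 10  5 16 15 11 11  7 10 15  9 12
10 15 14 22 19  9 17 14 11 14 16 17 13  9  8 16 13 18 16  9 14 12 12 12 13 12 13 15  7 16 14 12 15 13 13 18 12 10  9 16 13 10 17 14 10 12  5  8
14  9 13 12 14 16  8  1 16 11 22  5  9 11 16 14 11  8 16  7 16 17  8 14 10 10 14  9 12 16 13 12 13 14  8 12 14 10 16 21  6  9 14 10 19 18 14 10
12 12 16  9 15 11  9  7  5 13 11 14 13  7  8 18 22 15 12 13 11 17 16 13  7 15 13 15  8 10  3 13  8  9 13 14 15 11 21 17 10 13 14 17  7 16  8 14
```

```bash
cat >> h.py <<'E'
def mask(c):
    hsv=cv2.cvtColor(c["frame"],cv2.COLOR_BGR2HSV); return (hsv[...,1]<60)
def wpt(q,x,y,z):
    cx,cy,a=q; return np.c_[cx+x*np.cos(a)-y*np.sin(a),cy+x*np.sin(a)+y*np.cos(a),np.full(np.shape(x),z+.014)]
def edges_fit(c,q0,verbose=False):
    """line edges: sample sat image across handle & head & end, find q minimizing mask mismatch"""
    hsv=cv2.cvtColor(c["frame"],cv2.COLOR_BGR2HSV).astype(np.float32)
    sat=cv2.GaussianBlur(hsv[...,1],(3,3),0.6)
    X,Y=np.meshgrid(np.arange(-.226,.03,.001),np.arange(-.056,.046,.001)); X=X.ravel();Y=Y.ravel()
    inh=(X>-.195)&(X<-.1)&(abs(Y)<.011)|(np.hypot(X+.2,Y)<.014)
    head=(X>-.07)&(X<.017)&(Y>-.042)&(Y<.031)
    fj=(X>-.021)&(X<.017)&(Y>.015)&(Y<.031)
    # samples: handle area full + fixed-jaw/outer strips
    out=((X<-.1)&~inh&(abs(Y)<.025))|((X>.019)&(Y>.015)&(Y<.031))|((Y>.033)&(X>-.06)&(X<.01))
    ins=inh|fj
    sel=ins|out; X=X[sel];Y=Y[sel];ins=ins[sel]
    zt=np.where(X<-.09,.012,.016); zt=np.where(ins,zt,zt)
    def cost(q):
        p=wpt(q,X,Y,0);p[:,2]+=zt
        uv=proj(c,p).astype(np.float32)
        s=cv2.remap(sat,uv[:,0].reshape(-1,1),uv[:,1].reshape(-1,1),cv2.INTER_LINEAR).ravel()
        s=np.clip(s,0,110)
        return s[ins].mean()-s[~ins].mean()
    from scipy.optimize import minimize
    r=minimize(cost,q0,method="Nelder-Mead",options=dict(initial_simplex=np.array(q0)+np.array([[0,0,0],[.006,0,0],[0,.006,0],[0,0,.05]]),xatol=1e-4,fatol=1e-3))
    return r.x,r.fun
E
python3 - <<'E'
from h import *
for n in("side","top"):
    c=cams.camera(n)
    q,f=edges_fit(c,(.617,-.005,np.radians(100)))
    print(n,q[:2].round(4),np.degrees(q[2]).round(2),f)
    im=c["frame"].copy(); u0=(325,200) if n=="side" else (315,190)
    im=cv2.resize(im[u0[1]:u0[1]+120,u0[0]:u0[0]+100],None,fx=5,fy=5,interpolation=cv2.INTER_CUBIC)
    def P(x,y,z):return ((proj(c,wpt(q,np.array(x),np.array(y),z))-u0+.5)*5)
    for seg in(([-.195,-.1],[.011,.011],.012),([-.195,-.1],[-.011,-.011],.012),([-.07,.017,.017,-.021],[.031,.031,.015,.015],.016),([-.07,.017],[-.042,-.042],.016),([-.0455,-.0455],[-.018,.004],.023)):
        cv2.polylines(im,[P(*seg).astype(int)],False,(0,0,255),1)
    t=np.linspace(0,6.3,40);cv2.polylines(im,[P(-.2+.014*np.cos(t),.014*np.sin(t),.012).astype(int)],False,(0,0,255),1)
    cv2.imwrite(f"pics/c_{n}.png",im)
a=cv2.imread("pics/c_side.png");b=cv2.imread("pics/c_top.png");cv2.imwrite("pics/c.png",cv2.resize(np.hstack([a,b]),(800,480)))
E
```

```text
side [ 0.6155 -0.007 ] 99.73 -83.96257019042969
top [ 0.6172 -0.0062] 99.45 -79.67574310302734
```

View pics/c.png

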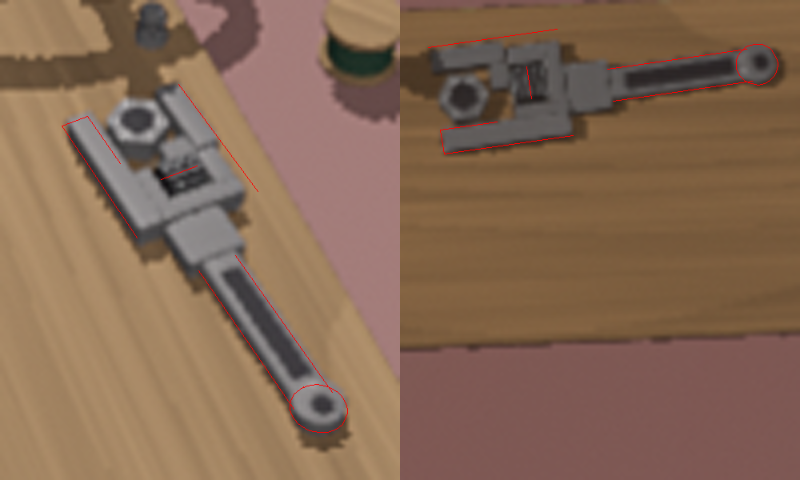

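>>> {"op": "apply_moves", "data": {"motion": "-1 0 0 0 0 0 -0.124; -1 0 0 0 0 0 -0.124; -1 0 0 0 0 0 -0.124; -1 0 0 0 0 0 -0.124; -1 0 0 0 0 0 -0.124; -1 0 0 0 0 0 -0.124; -1 0 0 0 0 0 -0.124; -1 0 0 0 0 0 -0.124; -1 0 0 0 0 0 -0.124; -1 0 0 0 0 0 -0.124; -1 0 0 0 0 0 -0.124; -1 0 0 0 0 0 -0.01", "squeeze": 40}}

```text
clock: 3.0
tcp_pos: [0.2412, -0.6304, 0.2422]
tcp_rot: [-3.13, -0.272, -0.0]
force: [0.4, 0.0, -0.2]
gripper_width: 0.001
```

```bash
cat >> h.py <<'E'
from scipy.spatial.transform import Rotation as Ro
def st(target=None,yaw=None):
    o=manip.get_obs(); Rt=Ro.from_rotvec(o["tcp_rot"]).as_matrix()
    print("t",round(o["clock"],2),"tcp",o["tcp_pos"].round(4),"x-yaw",np.degrees(np.arctan2(Rt[1,0],Rt[0,0])).round(2),"tool z",Rt[:,2].round(3),"F",o["force"].round(2),"w",round(o["gripper_width"],3),"q7",o["joint_positions"][6].round(2))
    if target is not None: print("tool shift",(Rt.T@(np.array(target)-o["tcp_pos"])).round(4))
    if yaw is not None:
        print("az turn",np.radians((np.degrees(np.arctan2(Rt[1,0],Rt[0,0]))-yaw)).round(4))
E
python3 -c "
from h import *
st((.631,-.0503,.1),9.6)"
```

```text
t 3.0 tcp [ 0.2412 -0.6304  0.2422] x-yaw 9.92 tool z [ 0.  0. -1.] F [ 0.41  0.03 -0.18] w 0.001 q7 1.18
tool shift [ 0.4839 -0.5043  0.1423]
az turn 0.0056
```

>>> {"op": "apply_moves", "data": {"motion": "-1 0.0268 -0.028 0.004 0 0 0.005; -1 0.0268 -0.028 0.004 0 0 0; -1 0.0268 -0.028 0.004 0 0 0; -1 0.0268 -0.028 0.004 0 0 0; -1 0.0268 -0.028 0.004 0 0 0; -1 0.0268 -0.028 0.004 0 0 0; -1 0.0268 -0.028 0.004 0 0 0; -1 0.0268 -0.028 0.004 0 0 0; -1 0.0268 -0.028 0.004 0 0 0; -1 0.0268 -0.028 0.004 0 0 0; -1 0.0268 -0.028 0.004 0 0 0; -1 0.0268 -0.028 0.004 0 0 0"}}

```text
clock: 4.0
tcp_pos: [0.5046, -0.2448, 0.1944]
tcp_rot: [3.131, 0.251, 0.001]
force: [0.1, 0.0, -1.2]
gripper_width: 0.003
```

>>> {"op": "apply_moves", "data": {"motion": "-1 0.0268 -0.028 0.01 0 0 0; -1 0.0268 -0.028 0.01 0 0 0; -1 0.0268 -0.028 0.01 0 0 0; -1 0.0268 -0.028 0.01 0 0 0; -1 0.0268 -0.028 0.01 0 0 0; -1 0.0268 -0.028 0.01 0 0 0; -1 0 0 0.015 0 0 0; -1 0 0 0.015 0 0 0;-1 0 0 0 0 0 0;-1 0 0 0 0 0 0"}}

```text
clock: 4.83
tcp_pos: [0.6343, -0.0546, 0.1036]
tcp_rot: [3.131, 0.254, -0.003]
force: [-0.1, 1.1, -0.1]
gripper_width: -0.001
```

```bash
python3 -c "
from h import *
st((.631,-.0503,.06),9.6)"
```

```text
t 4.83 tcp [ 0.6343 -0.0546  0.1036] x-yaw 9.26 tool z [-0.002 -0.    -1.   ] F [-0.09  1.14 -0.06] w -0.001 q7 -0.11
tool shift [-0.0025 -0.0048  0.0436]
az turn -0.006
```

>>> {"op": "apply_moves", "data": {"motion": "-1 -0.0025 0.003 0.015 0 0 0; -1 0 0 0.015 0 0 0; -1 0 0 0.012 0 0 0; -1 0 0 0.007 0 0 0; -1 0 0 0 0 0 0; -1 0 0 0 0 0 0"}}

```text
clock: 5.33
tcp_pos: [0.6332, -0.0577, 0.0556]
tcp_rot: [-3.131, -0.256, -0.0]
force: [-0.1, -0.2, -0.1]
gripper_width: -0.001
```

>>> {"op": "apply_moves", "data": {"motion": "-1 0 0 0.001 0 0 0; -1 0 0 0.001 0 0 0; -1 0 0 0.001 0 0 0; -1 0 0 0 0 0 0"}}

```text
clock: 5.67
tcp_pos: [0.6332, -0.0576, 0.0526]
tcp_rot: [3.131, 0.257, 0.001]
force: [-0.5, 0.6, 0.7]
gripper_width: 0.001
```

>>> {"op": "apply_moves", "data": {"motion": "-1 -0.002 0 0.001 0 0 0; -1 0 0 0.001 0 0 0; -1 0 0 0.001 0 0 0; -1 0 0 0 0 0 0"}}

```text
clock: 6.0
tcp_pos: [0.6308, -0.058, 0.0491]
tcp_rot: [-3.131, -0.257, 0.001]
force: [-0.0, -0.3, 0.2]
gripper_width: -0.002
```

>>> {"op": "apply_moves", "data": {"motion": "-1 0 0 0.001 0 0 0; -1 0 0 0 0 0 0"}}

```text
clock: 6.17
tcp_pos: [0.6309, -0.0579, 0.0481]
tcp_rot: [-3.131, -0.257, 0.0]
force: [0.0, -0.0, -0.0]
gripper_width: -0.003
```

>>> {"op": "apply_moves", "data": {"motion": "-1 0 0 0.0005 0 0 0; -1 0 0 0 0 0 0"}}

```text
clock: 6.33
tcp_pos: [0.6311, -0.0579, 0.0479]
tcp_rot: [3.131, 0.257, 0.0]
force: [-0.4, -0.4, 1.4]
gripper_width: 0.001
```

>>> {"op": "apply_moves", "data": {"motion": "-1 0 0 0.0005 0 0 0; -1 0 0 0 0 0 0"}}

```text
clock: 6.5
tcp_pos: [0.6311, -0.0579, 0.0477]
tcp_rot: [3.131, 0.257, 0.0]
force: [-1.8, -0.8, 4.3]
gripper_width: 0.003
```

>>> {"op": "apply_moves", "data": {"motion": "-1 0 0 0.0005 0 0 0; -1 0 0 0 0 0 0"}}

```text
clock: 6.67
tcp_pos: [0.6311, -0.058, 0.0475]
tcp_rot: [3.131, 0.257, 0.0]
force: [-2.5, -0.5, 8.1]
gripper_width: -0.001
```

>>> {"op": "apply_moves", "data": {"motion": "-1 0 -0.002 0 0 0 0; -1 0 -0.002 0 0 0 0; -1 0 -0.002 0 0 0 0; -1 0 -0.002 0 0 0 0"}}

```text
clock: 7.0
tcp_pos: [0.63, -0.0516, 0.0479]
tcp_rot: [3.129, 0.255, 0.001]
force: [-3.4, -1.4, 10.2]
gripper_width: 0.005
```

>>> {"op": "apply_moves", "data": {"motion": "-1 0 -0.002 0 0 0 0; -1 0 -0.002 0 0 0 0; -1 0 -0.002 0 0 0 0; -1 0 -0.002 0 0 0 0; -1 0 0 0 0 0 0"}}

```text
clock: 7.42
tcp_pos: [0.6287, -0.0429, 0.0479]
tcp_rot: [3.13, 0.257, 0.001]
force: [-4.2, -2.1, 8.9]
gripper_width: -0.001
```

```bash
cat >> h.py <<'E'
def crops(tag,q=None):
    S=cams.camera("side");T=cams.camera("top")
    a=cv2.resize(S["frame"][200:320,325:425],None,fx=4,fy=4,interpolation=cv2.INTER_CUBIC)
    b=cv2.resize(T["frame"][180:280,300:420],None,fx=3.33,fy=3.33,interpolation=cv2.INTER_CUBIC)
    w=np.zeros((480,800,3),np.uint8);w[:480,:400]=a;w[:b.shape[0],400:400+b.shape[1]]=b[:, :400]
    cv2.imwrite(f"pics/{tag}.png",w); return S,T
E
python3 - <<'E'
from h import *
st(); S,T=crops("d")
for c in(S,T):
    q,f=edges_fit(c,(.6164,-.0066,np.radians(99.6)));print(q[:2].round(4),np.degrees(q[2]).round(2),f)
E
```

```text
t 7.42 tcp [ 0.6287 -0.0429  0.0479] x-yaw 9.37 tool z [ 0.001 -0.002 -1.   ] F [-4.25 -2.09  8.95] w -0.001 q7 -0.16
[ 0.6156 -0.0072] 99.57 -84.83905029296875
[ 0.6173 -0.0068] 99.42 -47.609703063964844
```

View pics/d.png

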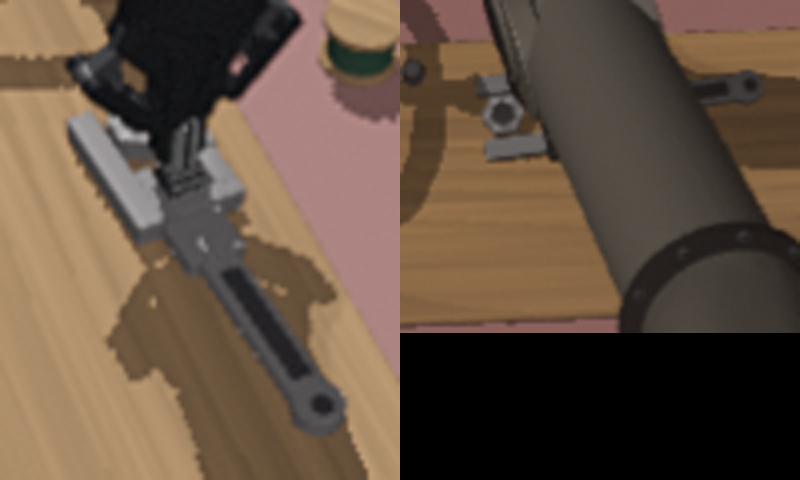

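>>> {"op": "apply_moves", "data": {"motion": "-1 0 0 -0.005 0 0 0; -1 0 0.016 0 0 0 0; -1 0 0 0 0 0 0; -1 0 0 0.004 0 0 0; -1 0 0 0.001 0 0 0; -1 0 0 0 0 0 0"}}

```text
clock: 8.02
tcp_pos: [0.6316, -0.0585, 0.0474]
tcp_rot: [3.13, 0.257, 0.001]
force: [-1.3, -3.6, 7.1]
gripper_width: -0.001
```

>>> {"op": "apply_moves", "data": {"motion": "-1 0 -0.002 0 0 0 0; -1 0 -0.002 0 0 0 0; -1 0 -0.002 0 0 0 0; -1 0 -0.002 0 0 0 0; -1 0 -0.002 0 0 0 0; -1 0 -0.002 0 0 0 0; -1 0 -0.002 0 0 0 0; -1 0 -0.002 0 0 0 0; -1 0 0 0 0 0 0"}}

```text
clock: 8.77
tcp_pos: [0.6287, -0.0416, 0.0479]
tcp_rot: [3.13, 0.258, 0.001]
force: [-2.6, -2.3, 12.1]
gripper_width: 0.001
```

>>> {"op": "apply_moves", "data": {"motion": "-1 0 0 -0.005 0 0 0; -1 0 0.016 0 0 0 0; -1 0 0 0 0 0 0; -1 0 0 0.004 0 0 0; -1 0 0 0.001 0 0 0; -1 0 0 0 0 0 0"}}

```text
clock: 9.27
tcp_pos: [0.6313, -0.0581, 0.0474]
tcp_rot: [3.13, 0.257, 0.001]
force: [-1.7, -3.5, 10.0]
gripper_width: -0.002
```

Two strokes are done, and the drag looks like rolling. I'll ease the press slightly, make the third stroke, then lift and look.

>>> {"op": "apply_moves", "data": {"motion": "-1 0 -0.002 -0.0003 0 0 0; -1 0 -0.002 0 0 0 0; -1 0 -0.002 0 0 0 0; -1 0 -0.002 0 0 0 0; -1 0 -0.002 0 0 0 0; -1 0 -0.002 0 0 0 0; -1 0 -0.002 0 0 0 0; -1 0 -0.002 0 0 0 0; -1 0 0 0 0 0 0"}}

```text
clock: 10.02
tcp_pos: [0.6296, -0.0411, 0.0479]
tcp_rot: [3.131, 0.259, 0.004]
force: [0.8, -0.7, 7.1]
gripper_width: 0.004
```

Run:
```python
from h import *
st(); S,T=crops("e")
for c in(S,T):
    q,f=edges_fit(c,(.6164,-.0066,np.radians(99.6)));print(q[:2].round(4),np.degrees(q[2]).round(2),f)
```

```text
t 10.02 tcp [ 0.6296 -0.0411  0.0479] x-yaw 9.44 tool z [ 0.003  0.    -1.   ] F [ 0.82 -0.73  7.11] w 0.004 q7 -0.16
[ 0.6176 -0.0067] 98.62 -85.3000259399414
[ 0.6194 -0.0061] 98.41 -47.59490203857422
```

View pics/e.png

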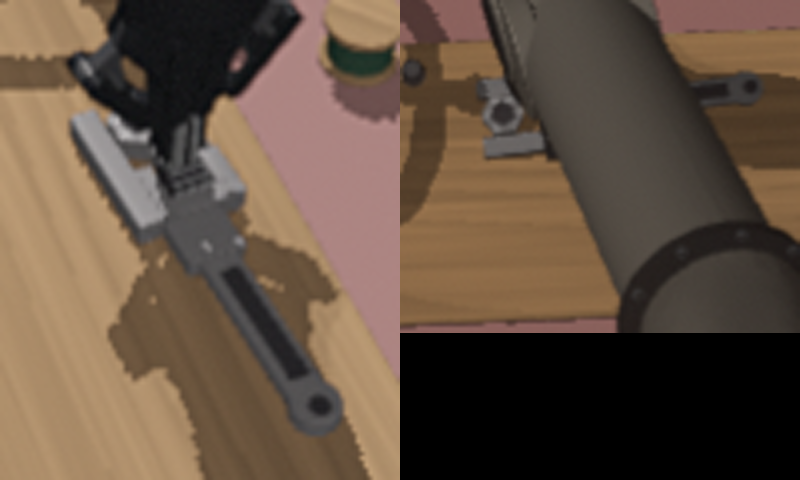

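>>> {"op": "apply_moves", "data": {"motion": "-1 0 0 -0.005 0 0 0; -1 0 0.016 0 0 0 0; -1 0 0 0 0 0 0; -1 0 0 0.004 0 0 0; -1 0 0 0.001 0 0 0; -1 0 0 0 0 0 0"}}

```text
clock: 10.62
tcp_pos: [0.6311, -0.0579, 0.0475]
tcp_rot: [3.13, 0.257, -0.0]
force: [-1.9, -3.2, 7.6]
gripper_width: 0.001
```

>>> {"op": "apply_moves", "data": {"motion": "-1 0 -0.002 0 0 0 0; -1 0 -0.002 0 0 0 0; -1 0 -0.002 0 0 0 0; -1 0 -0.002 0 0 0 0"}}

```text
clock: 10.95
tcp_pos: [0.6304, -0.0498, 0.0479]
tcp_rot: [3.13, 0.257, 0.003]
force: [0.2, -2.0, 8.1]
gripper_width: -0.001
```

>>> {"op": "apply_moves", "data": {"motion": "-1 0 -0.002 0 0 0 0; -1 0 -0.002 0 0 0 0; -1 0 -0.002 0 0 0 0; -1 0 -0.002 0 0 0 0; -1 0 0 0 0 0 0"}}

```text
clock: 11.37
tcp_pos: [0.6298, -0.0413, 0.048]
tcp_rot: [3.131, 0.258, 0.005]
force: [1.8, -1.1, 6.8]
gripper_width: 0.001
```

Run:
```python
from h import *
st(); S,T=crops("f")
for c in(S,T):
    q,f=edges_fit(c,(.6184,-.0066,np.radians(98.6)));print(q[:2].round(4),np.degrees(q[2]).round(2),f)
```

```text
t 11.37 tcp [ 0.6298 -0.0413  0.048 ] x-yaw 9.44 tool z [ 0.003 -0.    -1.   ] F [ 1.85 -1.09  6.84] w 0.001 q7 -0.16
[ 0.6198 -0.0059] 97.57 -85.49458312988281
[ 0.6217 -0.0055] 97.36 -47.588966369628906
```

View pics/f.png

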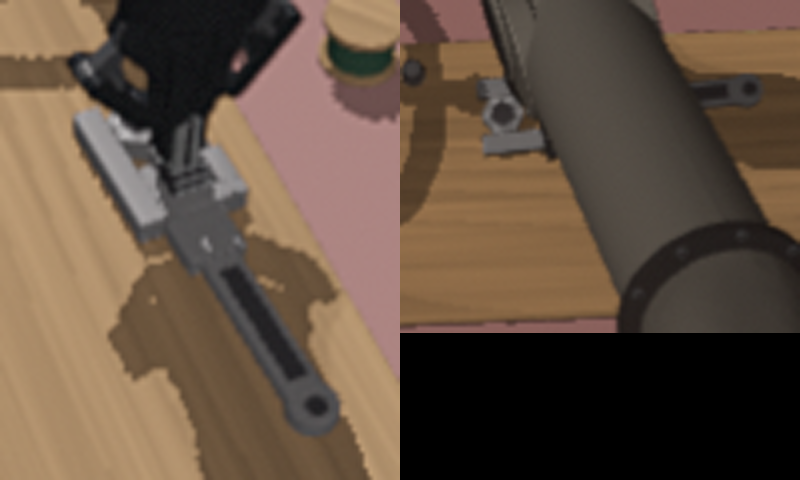

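>>> {"op": "apply_moves", "data": {"motion": "-1 0 0 -0.005 0 0 0; -1 0 0.016 0 0 0 0; -1 0 0 0 0 0 0; -1 0 0 0.004 0 0 0; -1 0 0 0.001 0 0 0; -1 0 0 0 0 0 0"}}

```text
clock: 11.97
tcp_pos: [0.631, -0.0579, 0.0474]
tcp_rot: [3.13, 0.257, -0.0]
force: [-1.1, -3.4, 6.7]
gripper_width: -0.001
```

>>> {"op": "apply_moves", "data": {"motion": "-1 0 -0.002 0 0 0 0; -1 0 -0.002 0 0 0 0; -1 0 -0.002 0 0 0 0; -1 0 -0.002 0 0 0 0"}}

```text
clock: 12.3
tcp_pos: [0.6304, -0.0515, 0.048]
tcp_rot: [3.129, 0.255, 0.002]
force: [0.2, -4.3, 8.3]
gripper_width: -0.002
```

>>> {"op": "apply_moves", "data": {"motion": "-1 0 -0.002 0 0 0 0; -1 0 -0.002 0 0 0 0; -1 0 -0.002 0 0 0 0; -1 0 -0.002 0 0 0 0; -1 0 0 0 0 0 0"}}

```text
clock: 12.72
tcp_pos: [0.6293, -0.0424, 0.0479]
tcp_rot: [3.129, 0.257, 0.003]
force: [0.8, -3.6, 7.6]
gripper_width: -0.0
```

Run:
```python
from h import *
st(); S,T=crops("g")
print("nut approx",at_height(T,[(330.9,214.2)],.03))
for c in(S,T):
    q,f=edges_fit(c,(.6184,-.0066,np.radians(98.6)));print(q[:2].round(4),np.degrees(q[2]).round(2),f)
cv2.imwrite("pics/g2.png",cv2.resize(T["frame"][195:235,310:360],None,fx=14,fy=14,interpolation=cv2.INTER_CUBIC))
```

```text
t 12.72 tcp [ 0.6293 -0.0424  0.0479] x-yaw 9.39 tool z [ 0.002 -0.001 -1.   ] F [ 0.8  -3.58  7.55] w -0.0 q7 -0.16
nut approx [[ 0.6213581  -0.00810062  0.03      ]]
[ 0.6198 -0.006 ] 97.57 -85.5405502319336
[ 0.6219 -0.0054] 97.29 -47.26924514770508
```

View pics/g2.png

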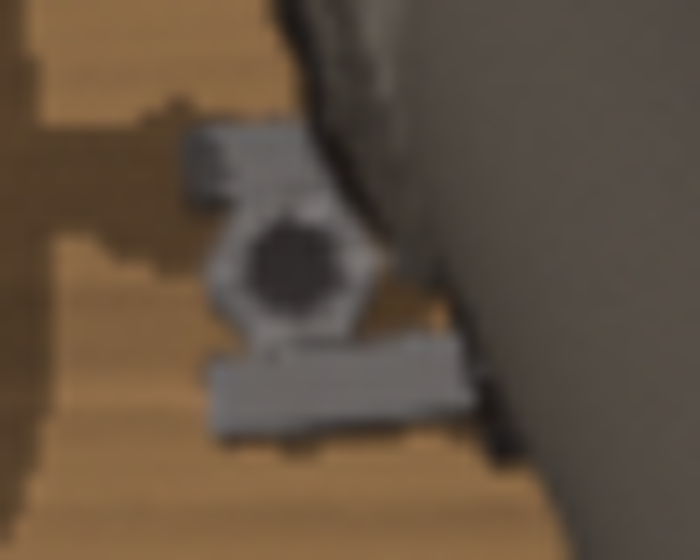

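The fifth stroke stalled: the wrench did not move and drag rose to about 4 N. In the top crop both jaws touch the nut, whose centre is at (293,262). One firmer stroke will confirm it.

>>> {"op": "apply_moves", "data": {"motion": "-1 0 0 -0.005 0 0 0; -1 0 0.016 0 0 0 0; -1 0 0 0 0 0 0; -1 0 0 0.004 0 0 0; -1 0 0 0.0013 0 0 0; -1 0 0 0 0 0 0"}}

```text
clock: 13.32
tcp_pos: [0.6311, -0.058, 0.0473]
tcp_rot: [3.13, 0.257, 0.0]
force: [-2.0, -2.9, 8.1]
gripper_width: -0.001
```

>>> {"op": "apply_moves", "data": {"motion": "-1 0 -0.002 0 0 0 0; -1 0 -0.002 0 0 0 0; -1 0 -0.002 0 0 0 0; -1 0 -0.002 0 0 0 0; -1 0 -0.002 0 0 0 0; -1 0 -0.002 0 0 0 0"}}

```text
clock: 13.82
tcp_pos: [0.6302, -0.0476, 0.0479]
tcp_rot: [3.128, 0.255, 0.004]
force: [1.0, -5.5, 9.2]
gripper_width: -0.002
```

>>> {"op": "apply_moves", "data": {"motion": "-1 0 0 -0.01 0 0 0; -1 0 0 -0.02 0 0 0; -1 0 0.03 -0.02 0 0 0; -1 0 0.03 0 0 0 0; 0 0 0.03 0 0 0 0; 0 0 0 0 0 0 0;0 0 0 0 0 0 0"}}

```text
clock: 14.4
tcp_pos: [0.6431, -0.1365, 0.0964]
tcp_rot: [-3.131, -0.252, 0.002]
force: [-0.3, -0.0, 0.7]
gripper_width: 0.42
```

Run:
```python
from h import *
st(); S,T=crops("h1")
for c in(S,T):
    q,f=edges_fit(c,(.6204,-.0066,np.radians(98)));print(q[:2].round(4),np.degrees(q[2]).round(2),f)
    print({k:[(np.round(np.array(m["xy"])*[640,480],1).tolist(),round(m["p"],2)) for m in cams.mark_of(k,c)] for k in("handle","jaw_face","fixed_face")})
```

```text
t 14.4 tcp [ 0.6431 -0.1365  0.0964] x-yaw 9.2 tool z [-0.001  0.    -1.   ] F [-0.26 -0.01  0.68] w 0.42 q7 0.02
[ 0.6198 -0.0059] 97.69 -83.13172912597656
{'handle': [([388.9, 280.1], 0.86), ([193.2, 210.5], 0.68)], 'jaw_face': [([202.9, 173.2], 0.7), ([363.8, 227.8], 0.5)], 'fixed_face': [([189.8, 173.7], 0.9), ([351.3, 237.4], 0.86)]}
[ 0.6215 -0.003 ] 97.17 -33.43838119506836
{'handle': [([382.4, 208.0], 0.87), ([256.8, 348.4], 0.8)], 'jaw_face': [([207.5, 326.8], 0.67), ([329.4, 208.9], 0.53)], 'fixed_face': [([328.0, 221.2], 0.81), ([206.6, 339.8], 0.72)]}
```

View pics/h1.png

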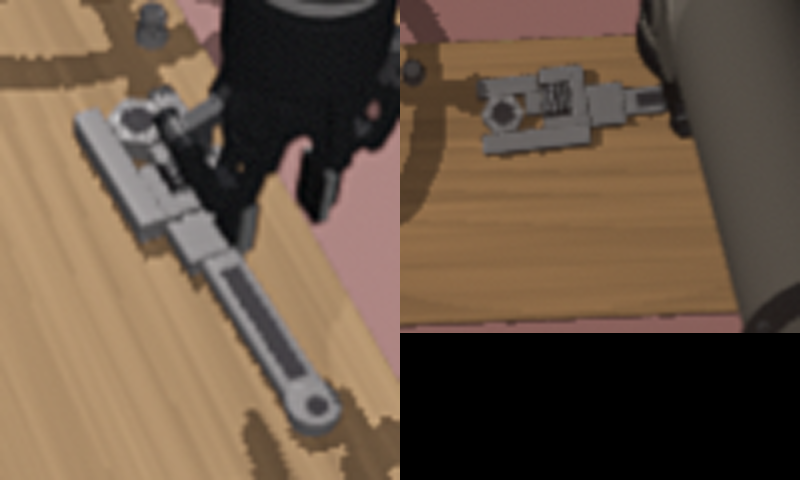

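>>> {"op": "apply_moves", "data": {"motion": "-0.25 -0.0052 0.0073 0 0 0 0.03; -0.25 0 0 0.02 0 0 0; -0.25 0 0 0.02 0 0 0; -0.25 0 0 0.01 0 0 0; -0.25 0 0 0 0 0 0; -0.25 0 0 0 0 0 0"}}

```text
clock: 15.3
tcp_pos: [0.6394, -0.143, 0.0466]
tcp_rot: [-3.134, -0.209, 0.002]
force: [-0.6, -0.3, 1.0]
gripper_width: 0.374
```

Run:
```python
from h import *
st((.6391,-.1446,.027),7.5); S=cams.camera("side")
cv2.imwrite("pics/i.png",cv2.resize(S["frame"][220:330,340:440],None,fx=5,fy=5,interpolation=cv2.INTER_CUBIC))
```

```text
t 15.3 tcp [ 0.6394 -0.143   0.0466] x-yaw 7.64 tool z [-0.001  0.    -1.   ] F [-0.6  -0.26  1.05] w 0.374 q7 -0.01
tool shift [-0.0005  0.0015  0.0196]
az turn 0.0025
```

View pics/i.png

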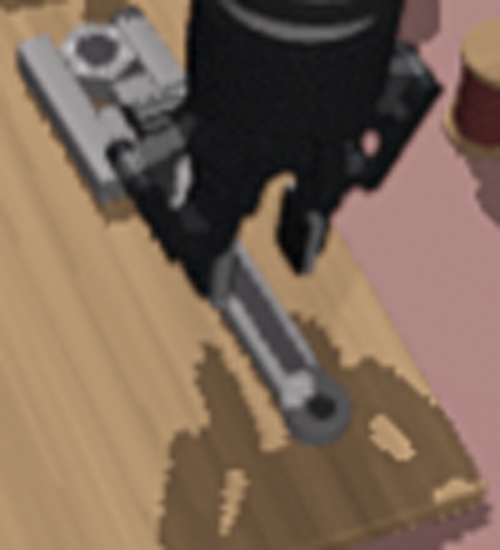

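The open fingers sit either side of the handle, with tips at about (215,290) and (300,265). Now I'll lower gently.

>>> {"op": "apply_moves", "data": {"motion": "-0.25 0 0.001 0.005 0 0 0; -0.25 0 0 0.005 0 0 0; -0.25 0 0 0.003 0 0 0; -0.25 0 0 0 0 0 0"}}

```text
clock: 15.68
tcp_pos: [0.6395, -0.1439, 0.0332]
tcp_rot: [-3.134, -0.21, 0.001]
force: [0.1, -0.2, 0.6]
gripper_width: 0.376
```

>>> {"op": "apply_moves", "data": {"motion": "-0.25 0 0 0.003 0 0 0; -0.25 0 0 0.0015 0 0 0; -0.25 0 0 0 0 0 0"}}

```text
clock: 15.93
tcp_pos: [0.6397, -0.1439, 0.0289]
tcp_rot: [-3.134, -0.21, 0.001]
force: [-1.1, -0.2, 0.1]
gripper_width: 0.379
```

>>> {"op": "apply_moves", "data": {"motion": "-0.25 -0.0025 0 0.0015 0 0 0; -0.25 -0.0025 0 0 0 0 0; -0.25 -0.0056 -0.0001 0 0 0 0.04; -0.25 -0.0056 -0.0001 0 0 0 0.04; -0.25 -0.0056 -0.0001 0 0 0 0.04; -0.25 -0.0056 -0.0001 0 0 0 0.04; -0.25 -0.0056 -0.0001 0 0 0 0.04; -0.25 -0.0056 -0.0001 0 0 0 0.04; -0.25 -0.0056 -0.0001 0 0 0 0.04; -0.25 -0.0056 -0.0001 0 0 0 0.04;-0.25 0 0 0 0 0 0"}}

```text
clock: 16.85
tcp_pos: [0.5901, -0.1431, 0.0282]
tcp_rot: [-3.128, 0.293, -0.001]
force: [-0.8, 0.4, 0.7]
gripper_width: 0.379
```

Run:
```python
from h import *
st(); S,T=crops("j")
for c in(S,T):
    q,f=edges_fit(c,(.6204,-.006,np.radians(80)));print(q[:2].round(4),np.degrees(q[2]).round(2),f)
```

```text
t 16.85 tcp [ 0.5901 -0.1431  0.0282] x-yaw -10.7 tool z [ 0.001  0.    -1.   ] F [-0.85  0.35  0.72] w 0.379 q7 -0.29
[ 0.6216 -0.0058] 79.4 -70.87510681152344
[ 0.6226 -0.003 ] 79.4 -28.584503173828125
```

View pics/j.png

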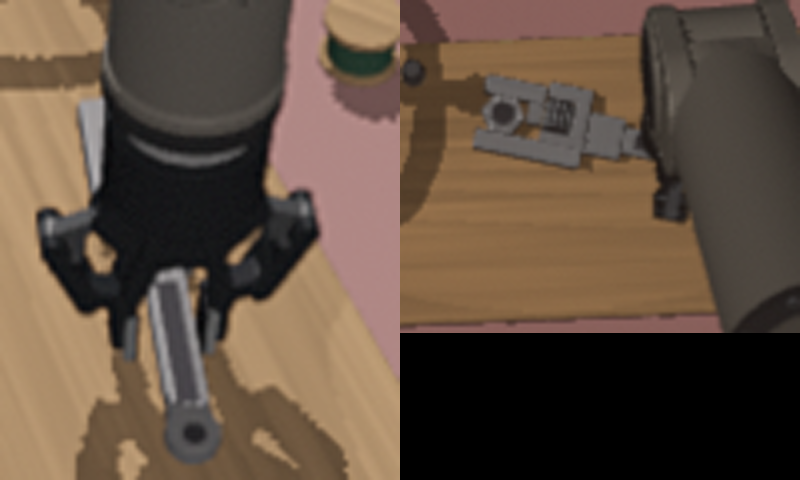

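>>> {"op": "apply_moves", "data": {"motion": "-0.25 -0.0056 -0.0001 0 0 0 0.04; -0.25 -0.0056 -0.0001 0 0 0 0.04; -0.25 -0.0056 -0.0001 0 0 0 0.04; -0.25 -0.0056 -0.0001 0 0 0 0.04; -0.25 -0.0056 -0.0001 0 0 0 0.04; -0.25 -0.0056 -0.0001 0 0 0 0.04; -0.25 -0.0056 -0.0001 0 0 0 0.04; -0.25 -0.0056 -0.0001 0 0 0 0.04;-0.25 -0.0056 -0.0001 0 0 0 0.04;-0.25 -0.0056 -0.0001 0 0 0 0.04;-0.25 0 0 0 0 0 0"}}

```text
clock: 17.87
tcp_pos: [0.5391, -0.1223, 0.0281]
tcp_rot: [-3.008, 0.907, -0.001]
force: [-0.6, -0.7, 0.2]
gripper_width: 0.372
```

>>> {"op": "apply_moves", "data": {"motion": "-0.25 -0.0056 -0.0001 0 0 0 0.04; -0.25 -0.0056 -0.0001 0 0 0 0.04; -0.25 -0.0056 -0.0001 0 0 0 0.04; -0.25 -0.0056 -0.0001 0 0 0 0.04; -0.25 -0.0056 -0.0001 0 0 0 0.04; -0.25 -0.0056 -0.0001 0 0 0 0.04; -0.25 -0.0056 -0.0001 0 0 0 0.04; -0.25 0 0 0 0 0 0;-0.25 0 0 0 0 0 0"}}

```text
clock: 18.62
tcp_pos: [0.5094, -0.097, 0.0278]
tcp_rot: [2.853, -1.314, -0.001]
force: [0.3, -0.6, 0.1]
gripper_width: 0.377
```

Run:
```python
from h import *
st(); S,T=crops("k")
for c in(S,T):
    q,f=edges_fit(c,(.6204,-.006,np.radians(41)));print(q[:2].round(4),np.degrees(q[2]).round(2),f)
```

```text
t 18.62 tcp [ 0.5094 -0.097   0.0278] x-yaw -49.47 tool z [-0.001 -0.    -1.   ] F [ 0.32 -0.57  0.06] w 0.377 q7 -0.91
[ 0.6237 -0.0065] 41.31 -60.01630783081055
[ 0.6207 -0.009 ] 34.86 -22.343276977539062
```

View pics/k.png

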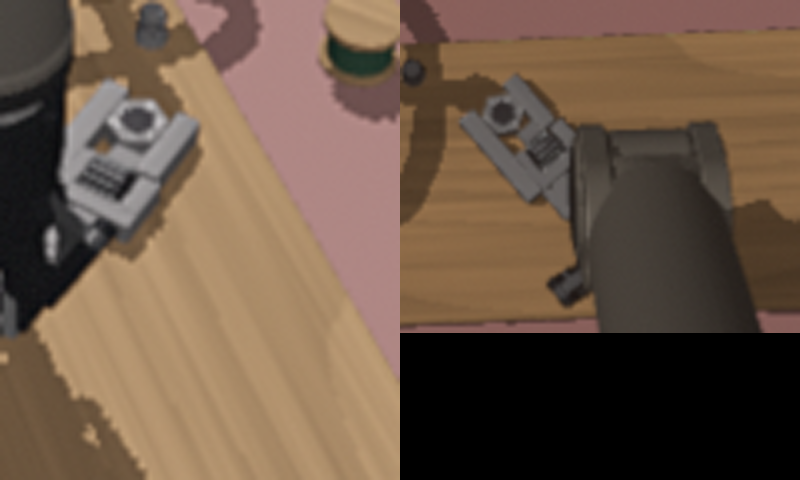

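>>> {"op": "apply_moves", "data": {"motion": "-0.25 -0.0042 -0.0001 0 0 0 0.03; -0.25 -0.0042 -0.0001 0 0 0 0.03; -0.25 0 0 0 0 0 0;-0.25 0 0 0 0 0 0;-0.25 0.003 0 0 0 0 0;-0.25 0.001 0 0 0 0 0;-0.25 0 0 0 0 0 0"}}

```text
clock: 19.3
tcp_pos: [0.507, -0.094, 0.0278]
tcp_rot: [2.811, -1.403, 0.0]
force: [0.4, 0.2, 0.3]
gripper_width: 0.372
```

>>> {"op": "apply_moves", "data": {"motion": "-0.25 0 0 -0.005 0 0 0; -0.25 0 0 -0.015 0 0 0; -0.25 0 0 -0.03 0 0 0; -0.25 0 0 -0.04 0 0 0;-0.25 0 0 -0.04 0 0 0;-0.25 -0.02 0.035 0 0 0 0; -0.25 -0.02 0.035 0 0 0 0; -0.25 -0.02 0.035 0 0 0 0; -0.25 -0.02 0.035 0 0 0 0; -0.25 -0.02 0.03 0 0 0 0; -0.25 0 0 0 0 0 0"}}

```text
clock: 20.22
tcp_pos: [0.3022, -0.1159, 0.1566]
tcp_rot: [2.806, -1.406, -0.01]
force: [-1.1, 0.4, 0.2]
gripper_width: 0.377
```

Run:
```python
from h import *
st(); S,T=crops("l")
for c,n in((S,"s"),(T,"t")):
    cv2.imwrite(f"pics/l_{n}.png",c["frame"])
    q,f=edges_fit(c,(.6204,-.006,np.radians(38)));print(q[:2].round(4),np.degrees(q[2]).round(2),f)
```

```text
t 20.22 tcp [ 0.3022 -0.1159  0.1566] x-yaw -53.23 tool z [-0.007  0.    -1.   ] F [-1.13  0.38  0.16] w 0.377 q7 -0.76
[ 0.6233 -0.0044] 38.39 -77.28099060058594
[ 0.6238 -0.0051] 38.08 -72.13442993164062
```

View pics/l_s.png

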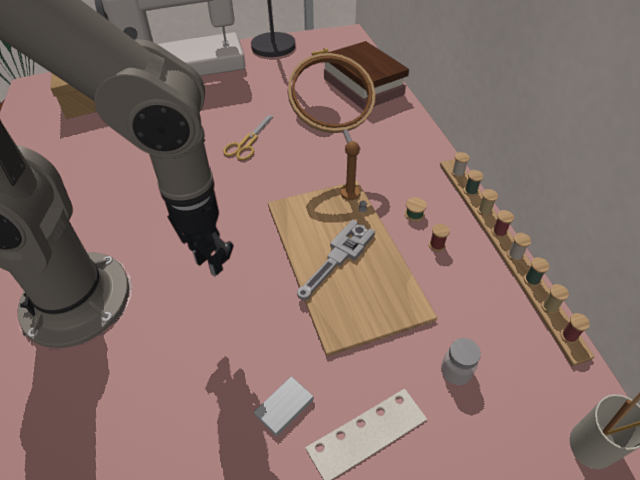

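View pics/l_t.png

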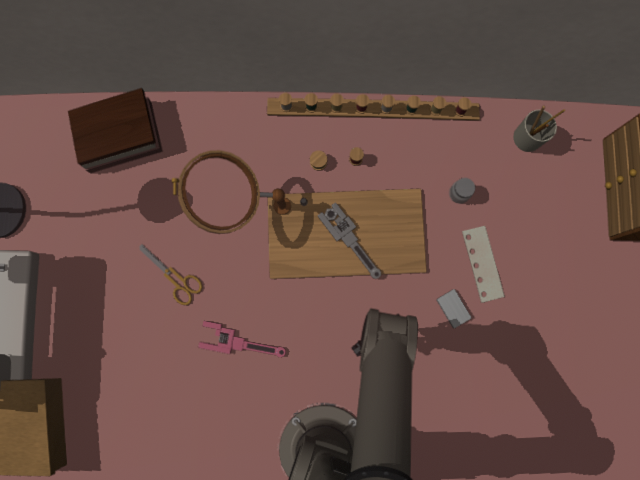

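The wrench swung from 97.5° to 38.2° (59.3°), and everything else looks unmoved. I'll compare the nut's hexagon before and after, since a full flat should look identical, and check the jaw fit.

Run:
```python
import cv2,numpy as np
r=[]
for n,(x,y) in(("side",(340,215)),("top",(315,198))):
    for f in("pics/a_%s.png"%n,"pics/l_%s.png"%n[0]):
        r.append(cv2.resize(cv2.imread(f)[y:y+40,x:x+50],(400,300),interpolation=cv2.INTER_CUBIC))
cv2.imwrite("pics/m.png",np.vstack([np.hstack(r[:2]),np.hstack(r[2:])]))
```

```text
(no output)
```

View pics/m.png

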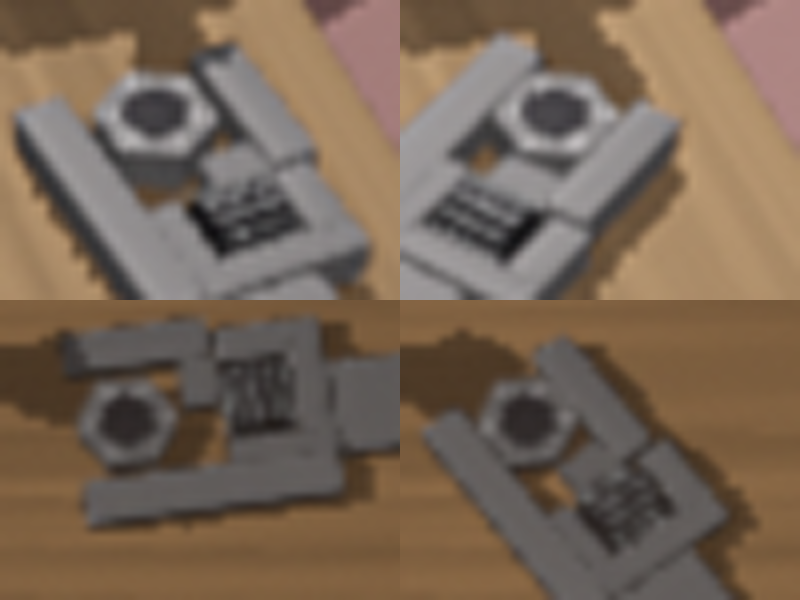

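The "after" crops show both jaws against the nut's flats, and the hexagon sits as it did before, so it has turned about one flat. The arm is clear, so I'm handing in.

```bash
python3 -c "
from h import *
st(); print(manip.hand_in())"
```

```text
t 20.32 tcp [ 0.3098 -0.1159  0.1582] x-yaw -53.12 tool z [ 0.001 -0.001 -1.   ] F [1.29 0.03 0.24] w 0.373 q7 -0.76
the job is handed in; nothing more can be done
None
```

The nut is tightened about one flat, and the wrench lies flat on it, still fitting. I handed in at about 20 s of the 72 s; no verdict comes back.

- **Closing the jaws:** I rolled the worm with the shut fingertips, six strokes at about 7–12 N, without touching the jaw. The jaws were snug when the wrench stopped moving and the drag rose from about 2 N to 4–5.5 N.
- **Turning the nut:** I swung the handle clockwise with the open fingers either side of it, then backed off and lifted clear.
- **Last checks:** The two cameras agree on a wrench swing of about 59.3°. Both jaws lie against the nut's flats, and the hexagon's orientation matches the start, as one flat should give. The other things appear unmoved.
- **Disagreements:**
  - The cameras differed by 1–2 mm in position and 0.3° in angle.
  - One mid-swing fit from the top camera (34.9°, against 41.3° from the side) was spoiled because the arm hid the handle, so I ignored it.
  - I did not measure the nut's angle directly; it comes from the wrench swing and the before-and-after pictures.

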